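Check-weigh a carton of clamps on the packing bench balance

TASK

A 300 g carton of clamps stands on one pan of the balance. Stand the 200 g and the 100 g steel weights (the middle-sized and the smallest of the three) upright on the empty pan, setting each down gently, so that the beam comes level against the carton.

Things in the scene. Friction and masses are not known exactly. Their poses are not given: they have to be found in the camera images.
- beam (a joint): Beam angle of the grey two-pan balance, rad: 0 level, positive = empty pan higher than the carton's. Range -0.15 to 0.15; starts at about +0.15. A difference of 100 g sends it to a stop; with 300 g on both pans it settles within 0.03 of level in 2 s. 260 mm between pan centres; between them a post 56 mm wide (along the beam), 130 mm high. Carton 85 x 85 x 60 mm high.
- empty_pan (a point): Centre of the empty round steel pan's flat floor (126 mm across; flared rim 146 mm across, 5 mm above it). z up, y along the beam away from the middle post, x across the beam. The pan stays horizontal; its floor is about 108 mm above the bench at the start, sinking to 89 mm once 300 g are on. The weights fit side by side, 28 mm either side of the centre along x; position does not affect the beam.
- weight_200: Plain steel 200 g weight, the middle-sized of three: upright cylinder 32 mm across, 32 mm high, with a knob 17 mm across on top, 48 mm high in all. Origin: centre of its underside; z up its axis. Grip the cylinder's sides from above.
- weight_100: Plain steel 100 g weight, the smallest of three: upright cylinder 24 mm across, 28 mm high, with a knob 13 mm across on top, 44 mm high in all. Origin: centre of its underside; z up its axis. Grip the cylinder's sides from above. The third weight, not needed, is 44 mm across and 58 mm high. The three stand in any order at the robot's left, at least 90 mm apart.
Not all that is in view belongs to the job. Leave any orange or yellow look-alike of the weight_200 alone.

How it is judged:
By the outcome, as a careful person would: the job done as asked, in the order asked, and still so for the second after the job is handed in, with the robot touching nothing.
It also fails if it takes over 58 s, if anything falls off the work surface, if the arm or the gripper's body presses on something with over 40 N, if the wrist force passes 120 N, or if a joint passes its speed limit or range.

ROBOT

A 6-joint arm with a two-finger parallel gripper is mounted at the origin on the work surface. World frame = base frame: x ahead of the robot, y to its left, z up, the work surface at z = 0. Lengths are in mm, angles in rad, forces in N, time in s.
With the tool pointing down it reaches from about 350 to 875 mm from the base axis. Payload 4.2 kg.
Tool frame: the origin (TCP) lies midway between the tips of the shut fingers; the grasp point (between the pads) lies 19 mm behind it; z points along the fingers, y is the line along which they close (so a half turn about z gives the same grasp; the last joint's range is limited). The gripper opens to 87 mm and grips with 3 to 60 N. Pads are 19 mm wide; open, the fingers measure 117 mm over their backs; the gripper's body (75 mm by 190 mm) begins 51 mm behind the grasp point.
Start: joints at [1.494, 0.385, 0.008, 0, -1.194, -0.259], TCP at [205.92, 590.081, 222.55] pointing down, gripper open.
Joint ranges: [-3.14, 3.14], [-1.21, 2.06], [-1.07, 1.41], [-3.16, 2.05], [-2.99, -0.16], [-3.1, 3.1]. Speed limits (rad/s): [2.79, 2.79, 3.14, 3.14, 3.14, 3.14].

INTERFACE

Orientations are given as a unit quaternion [w, x, y, z].
In Python, from bench import bot gives the robot as it stands.
- The arm moves only by the tool servo_tool, never from a script. Its argument "deltas" is a list of rows, each a list of 3 entries, a list of its own where there are three numbers: the finger opening in m, from 0 to 0.087, then the shift along the tool's x, y, z in m, then the turn, a rotation vector about the tool's x, y, z in rad. A call has 1 to 20 rows; each row is the pose to reach, as a shift and turn from the pose commanded when the call began, along the tool's axes at that moment; what a row does not reach only later rows make up. A row lasts 1/10 s, in which the tool goes at most 50 mm and 8.59 degrees, less where a joint would pass 70% of its speed; a pose out of reach is approached as far as the arm can. A call with a gripper value outside its range is refused whole. The fingers move at their own pace and stop on an object; the grip force is fixed at half the most. Time passes only in rows, so rows that repeat a pose let the fingers close. It gives the time, the measured TCP pose, the force, the opening and the grip force at its end, in the units of the state.
- bot.observe(): the state, without advancing time (a new reading comes with each control period).
- bot.read_camera(name): name is "scene" or "side" or "wrist"; returns a dict with "image" (384x512x3 uint8, blue, green, red), "depth" (384x512 float32, mm along the optical axis (not along the pixel's ray), 0 where there is no reading), "fx", "fy", "cx", "cy" (pixels), "dist" ([k1, k2, p1, p2, k3] as OpenCV has them; the pictures are not rectified), "extrinsics" (4x4, takes a point from camera to world coordinates); the wrist camera has in their place "tool_from_camera" (4x4, takes a point from camera to tool coordinates, whose origin is the TCP and whose axes are the flange's). Camera axes: x right, y up, looking along -z (the intrinsics and any distortion apply to the point x, -y, -z); pixel columns grow to the right and rows downward; lengths in mm; the calibration is good to about 2 mm. A picture is of the moment at which its call begins: read the wrist's pose just before it.
- bot.finish_job(): hands the job in; it is judged then, once.
Trained networks look in a picture, given as the dict that the camera call returned (one of the last four; its "shot" number tells which), for a name from the list of things; names that differ only in an ending like _2 or _b are one class to them, and where a whole thing is asked for, a point or a joint stands for the part that bears it (a point fixed in the world has none). Each returns a list of dicts, best first, with "p" (0 to 1); they miss things now and then, are a little off and sometimes report something else, mostly with a low value. They report only what shows in the picture. A call takes as long as a camera call. They do not tell look-alikes from the thing itself.
- bot.trace(picture, target): "region" (384x512 bool, what is visible of it) and "pixel" ([column, row] in pixels, amid what is visible of it).
The state is a dict: "time_s": time; "qpos": joint angles; "joint_vel": joint speeds; "effort": joint torques, N m; "eef_pos": TCP position; "ee_rot": TCP orientation; "wrist_force": force on the tool from outside, world axes, zero at the start; "wrist_torque": the same for the moment, N m; "width": opening from 0.0 (shut) to 1.0 (fully open); "grip_force": force on a finger pad.
Only numpy, scipy, OpenCV 4.12 (cv2) and the standard library are available. Lean on these libraries where they do the work, as an engineer would, in place of code of your own. Each camera call takes 0.05 s, during which the arm holds its last target. There are 200 camera calls.

## Working session

There is one attempt and no reset: what is moved stays moved. The work goes in short steps, Python scripts to look and compute and a tool call to move; the robot and the scene stay as the last step left them, time stands still between calls to the robot, and variables do not carry over. Pictures are saved under pics/ and viewed, at most 10 in all, crops included, and the job is handed in when it is done.

Besides the shell and the picture viewer there is one more tool, called after "Call:" in YAML: its name, and indented under it one key for each argument. servo_tool: Moves the arm, as the interface text tells. Its arguments: {"type":"object","properties":{"deltas":{"type":"array","items":{"type":"array"}}},"required":["deltas"]}

```bash
mkdir -p pics; cat > h.py <<'E'
import numpy as np, cv2
from bench import bot
from scipy.spatial.transform import Rotation as R
def T_tool():
    s=bot.observe(); q=s["ee_rot"]; T=np.eye(4)
    T[:3,:3]=R.from_quat([q[1],q[2],q[3],q[0]]).as_matrix(); T[:3,3]=s["eef_pos"]; return T
def shot(name):
    T=T_tool(); p=bot.read_camera(name)
    p["W"]=np.array(p["extrinsics"]) if name!="wrist" else T@np.array(p["tool_from_camera"]); return p
def pts(p,mask):
    v,u=np.nonzero(mask&(p["depth"]>0)); d=p["depth"][v,u]
    K=np.array([[p["fx"],0,p["cx"]],[0,p["fy"],p["cy"]],[0,0,1.]])
    n=cv2.undistortPoints(np.stack([u,v],1).astype(np.float64)[:,None],K,np.array(p["dist"]))[:,0]
    c=np.stack([n[:,0]*d,-n[:,1]*d,-d,np.ones_like(d)])
    return (p["W"]@c)[:3].T
E
python3 - <<'E'
from h import *
s=bot.observe(); print(s["time_s"],s["eef_pos"],s["ee_rot"],s["width"],s["wrist_force"])
ims=[]
for c in("scene","side","wrist"):
    p=shot(c); ims.append(p["image"]); cv2.imwrite(f"pics/{c}0.png",p["image"])
    for t in("weight_200","weight_100","empty_pan","beam"):
        for r in bot.trace(p,t)[:4]:
            if r["p"]<.2: continue
            P=pts(p,r["region"]); 
            print(c,t,round(r["p"],2),np.round(r["pixel"]),len(P), np.round(np.median(P,0)) if len(P) else "", np.round(np.percentile(P,[2,98],axis=0)).tolist() if len(P) else "")
E
```

```text
0.0 [205.7289047  589.53468545 221.43503989] [ 1.10996335e-03  9.85922490e-01 -1.67199264e-01 -1.34311120e-04] 0.9987094971196552 [ 0.19375866 -0.16956419 -0.43914577]
scene weight_200 0.79 [295. 264.] 356 [601. 275.  29.] [[567.0, 257.0, 0.0], [610.0, 286.0, 48.0]]
scene weight_200 0.76 [253. 255.] 332 [637. 204.  29.] [[612.0, 183.0, 0.0], [647.0, 214.0, 48.0]]
scene weight_200 0.68 [281. 234.] 292 [556. 203.  29.] [[540.0, 186.0, 2.0], [565.0, 213.0, 48.0]]
scene weight_200 0.6 [313. 240.] 318 [529. 263.  28.] [[512.0, 244.0, 1.0], [537.0, 274.0, 47.0]]
scene weight_100 0.79 [295. 264.] 356 [601. 275.  29.] [[567.0, 257.0, 0.0], [610.0, 286.0, 48.0]]
scene weight_100 0.76 [253. 255.] 332 [637. 204.  29.] [[612.0, 183.0, 0.0], [647.0, 214.0, 48.0]]
scene weight_100 0.68 [281. 234.] 292 [556. 203.  29.] [[540.0, 186.0, 2.0], [565.0, 213.0, 48.0]]
scene weight_100 0.6 [313. 240.] 318 [529. 263.  28.] [[512.0, 244.0, 1.0], [537.0, 274.0, 47.0]]
scene empty_pan 0.77 [198. 177.] 1924 [610.   1. 109.] [[543.0, -66.0, 107.0], [673.0, 66.0, 114.0]]
scene beam 0.63 [190. 168.] 2485 [615. -1
[... 430 characters left out ...]
5.0, 212.0, 46.0]]
side weight_100 0.94 [224. 241.] 454 [550. 204.  25.] [[536.0, 137.0, -1.0], [567.0, 212.0, 46.0]]
side weight_100 0.86 [287. 310.] 384 [438. 343.  24.] [[427.0, 331.0, 1.0], [448.0, 348.0, 42.0]]
side weight_100 0.74 [236. 268.] 509 [521. 265.  26.] [[508.0, 250.0, -0.0], [537.0, 272.0, 46.0]]
side weight_100 0.68 [176. 241.] 427 [629. 205.  26.] [[617.0, 185.0, 0.0], [645.0, 212.0, 46.0]]
side empty_pan 0.97 [212. 149.] 1753 [610.  -1. 107.] [[547.0, -71.0, 103.0], [676.0, 67.0, 112.0]]
side beam 0.87 [218. 148.] 2137 [601. -13. 107.] [[527.0, -285.0, 42.0], [676.0, 67.0, 112.0]]
side beam 0.54 [283. 310.] 418 [438. 342.  23.] [[427.0, 329.0, -0.0], [449.0, 348.0, 42.0]]
```

View pics/scene0.png

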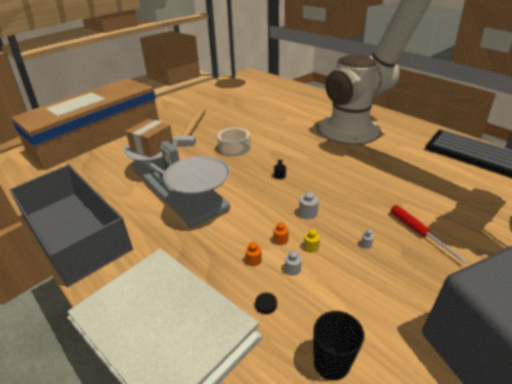

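View pics/wrist0.png

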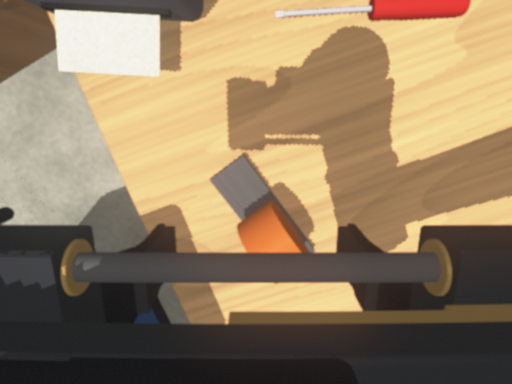

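The scene view shows three plain grey weights: big at (309,205), middle at (293,263), and small at (367,240). The look-alikes are orange (281,234), orange (253,255), yellow (313,240) and a black one (279,170). The empty pan is at (198,177) and the carton at (150,137). The wrist view shows only background junk. I choose (293,263) as weight_200 and (367,240) as weight_100, and will check both in one crop.

```bash
cat > meas.py <<'E'
from h import *
from scipy.optimize import least_squares
def cyl(p,guess,r,zr=(6,26)):
    P=pts(p,np.ones(p["depth"].shape,bool))
    P=P[(np.hypot(P[:,0]-guess[0],P[:,1]-guess[1])<r+14)&(P[:,2]>zr[0])&(P[:,2]<zr[1])]
    if len(P)<15: return None,len(P),0
    f=least_squares(lambda c:np.hypot(P[:,0]-c[0],P[:,1]-c[1])-r,guess,loss="soft_l1",f_scale=2)
    g=least_squares(lambda c:np.hypot(P[:,0]-c[0],P[:,1]-c[1])-c[2],list(guess)+[r],loss="soft_l1",f_scale=2)
    return np.round(f.x,1),len(P),np.round(g.x,1)
E
python3 - <<'E'
from meas import *
for c in("scene","side"):
    p=shot(c)
    P=pts(p,np.ones(p["depth"].shape,bool))
    for n,g,r in(("200",(597,270),16),("100",(435,341),12),("big",(480,210),22)):
        print(c,n,cyl(p,g,r), "top z",[np.round(np.percentile(P[np.hypot(P[:,0]-g[0],P[:,1]-g[1])<20][:,2],98),1) if (np.hypot(P[:,0]-g[0],P[:,1]-g[1])<20).any() else None])
    for r in bot.trace(p,"empty_pan")[:1]:
        Q=pts(p,r["region"]); 
        (x,y),rad=cv2.minEnclosingCircle(Q[(abs(Q[:,2]-np.median(Q[:,2]))<9)][:,:2].astype(np.float32)); print("pan",x,y,rad,Q[:,2].mean(), np.median(Q[np.hypot(Q[:,0]-x,Q[:,1]-y)<50][:,2]))
    C=P[(P[:,2]>118)&(P[:,2]<150)&(abs(P[:,0]-610)<90)&(P[:,1]<-150)&(P[:,1]>-350)]
    print("carton",len(C),np.round(np.median(C,0)),np.round(cv2.minAreaRect(C[:,:2].astype(np.float32)),1).tolist() if 0 else cv2.minAreaRect(C[:,:2].astype(np.float32)))
    if c=="scene": cv2.imwrite("pics/crop.png",cv2.resize(p["image"][150:290,230:390],None,fx=5,fy=4.28,interpolation=cv2.INTER_CUBIC))
E
```

```text
scene 200 (array([593.9, 269.9]), 122, array([594. , 270. ,  15.9])) top z [np.float64(47.7)]
scene 100 (array([436.7, 337.4]), 84, array([438.3, 338.1,  10.6])) top z [np.float64(43.3)]
scene big (array([473.2, 204.3]), 79, array([186322.1, 116980.6, 219512.4])) top z [np.float64(2.1)]
pan 609.000244140625 0.24017582833766937 73.14085388183594 107.20770463078362 108.69521344432769
carton 611 [ 585. -242.  129.] ((573.16748046875, -226.78652954101562), (90.16539001464844, 139.12071228027344), 12.967436790466309)
side 200 (array([596.2, 268. ]), 194, array([596.1, 268.2,  15.8])) top z [np.float64(45.8)]
side 100 (array([437.8, 334.9]), 192, array([437.7, 336.2,  10.9])) top z [np.float64(41.7)]
side big (array([466.3, 213.4]), 86, array([264415.4, 324435. , 418098.8])) top z [np.float64(-0.2)]
pan 610.3502807617188 -15.717876434326172 89.19871520996094 105.05284405281323 106.98825815373817
carton 493 [ 580. -236.  129.] ((575.5225830078125, -227.7706756591797), (87.11557006835938, 144.8411407470703), 12.586673736572266)
```

View pics/crop.png

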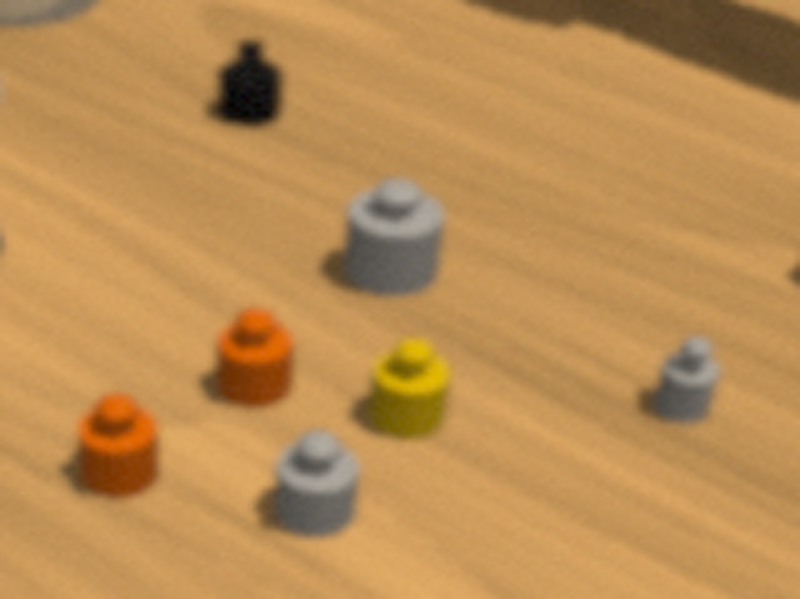

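View pics/side0.png

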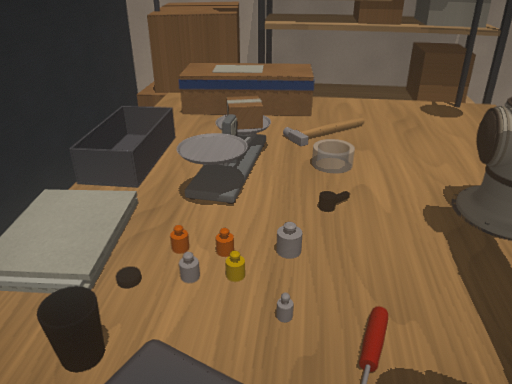

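The crop confirms it: the middle grey weight is at scene (293,263), z top 48 mm, r 16, and the small grey one is at (367,240), z top 44 mm, r about 12. The side view shows the same two at (189,267) and (285,308). Next I check the path height and work out the move.

```bash
cat >> h.py <<'E'
def delta(x,y,z):
    T=T_tool(); print("at",np.round(T[:3,3],1),"delta tool mm",np.round(T[:3,:3].T@(np.array([x,y,z])-T[:3,3]),1), "yaxis",np.round(T[:3,1],3),"zaxis",np.round(T[:3,2],3))
E
python3 - <<'E'
from h import *
for c in("scene","side"):
    p=shot(c);P=pts(p,np.ones(p["depth"].shape,bool))
    m=(P[:,0]>180)&(P[:,0]<900)&(P[:,1]>-120)&(P[:,1]<700)&(P[:,2]>60)&(P[:,2]<500)
    Q=P[m]
    for i in range(150,900,75):
        print(c,i,[ (j,int(Q[k][:,2].max())) for j in range(-120,700,82) if (k:=((Q[:,0]>=i)&(Q[:,0]<i+75)&(Q[:,1]>=j)&(Q[:,1]<j+82))).sum()>3])
delta(595,269,130)
E
```

```text
scene 150 []
scene 225 []
scene 300 []
scene 375 [(536, 150)]
scene 450 [(454, 147), (536, 151)]
scene 525 [(-120, 129), (-38, 115), (44, 114), (454, 150), (536, 151), (618, 149)]
scene 600 [(-120, 129), (-38, 114), (44, 114), (372, 91), (454, 90), (536, 140), (618, 147)]
scene 675 [(-38, 114), (372, 91), (454, 91)]
scene 750 [(-120, 91), (-38, 90)]
scene 825 [(-38, 91)]
side 150 []
side 225 []
side 300 []
side 375 []
side 450 [(454, 147), (536, 150)]
side 525 [(-120, 129), (-38, 113), (44, 113), (454, 149), (536, 150)]
side 600 [(-120, 128), (-38, 112), (44, 113), (372, 90), (454, 89)]
side 675 [(-38, 112), (372, 89), (454, 89)]
side 750 [(-120, 90), (-38, 90)]
side 825 [(-38, 90)]
at [206.  590.1 222.6] delta tool mm [473.1 174.9  92.6] yaxis [-0.33  -0.944 -0.   ] zaxis [ 0.  0. -1.]
```

Call:
servo_tool:
  deltas:
    - [0.055,[0.045,0.017,0],[0,0,0]]
    - [0.055,[0.09,0.034,0],[0,0,0]]
    - [0.055,[0.135,0.05,0],[0,0,0]]
    - [0.055,[0.18,0.067,0],[0,0,0]]
    - [0.055,[0.225,0.083,0],[0,0,0]]
    - [0.055,[0.27,0.1,0],[0,0,0]]
    - [0.055,[0.315,0.117,0.01],[0,0,0]]
    - [0.055,[0.36,0.133,0.03],[0,0,0]]
    - [0.055,[0.4,0.148,0.05],[0,0,0]]
    - [0.055,[0.44,0.163,0.07],[0,0,0]]
    - [0.055,[0.473,0.175,0.0925],[0,0,0]]
    - [0.055,[0.473,0.175,0.0925],[0,0,0]]
    - [0.055,[0.473,0.175,0.0925],[0,0,0]]

```text
time_s: 2.35
eef_pos: [595.2, 268.0, 129.1]
ee_rot: [0.001, 0.986, -0.168, -0.001]
wrist_force: [-0.3, 0.3, -0.1]
width: 0.633
grip_force: 0.0
```

```bash
python3 - <<'E'
from meas import *
p=shot("wrist"); cv2.imwrite("pics/w1.png",p["image"])
P=pts(p,np.ones(p["depth"].shape,bool))
Q=P[(np.hypot(P[:,0]-595,P[:,1]-269)<30)&(P[:,2]>10)]; print(len(Q))
for a,b in((10,28),(28,36),(40,55)):
    k=(Q[:,2]>a)&(Q[:,2]<b); print(a,k.sum(),np.round(Q[k].mean(0),1) if k.any() else "")
print(cyl(p,(595,269),16))
K=Q[Q[:,2]>27]
if len(K)>5: print(cv2.minEnclosingCircle(K[:,:2].astype(np.float32)))
delta(595,269,5)
E
```

```text
14271
10 127 [609.1 265.2  19.2]
28 734 [599.2 269.3  31.2]
40 351 [597.9 269.8  46. ]
(array([596.6, 270.3]), 141, array([596.9, 270.2,  15.7]))
((595.1100463867188, 268.91864013671875), 29.99421501159668)
at [595.  269.1 130.3] delta tool mm [-1.000e-01  1.000e-01  1.253e+02] yaxis [-0.33  -0.944 -0.   ] zaxis [ 0.  0. -1.]
```

View pics/w1.png

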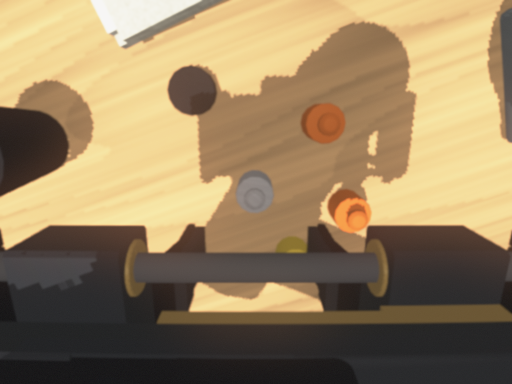

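The wrist view shows the grey weight at (255,192), centred between the fingers with free space on both sides. Descending.

Call:
servo_tool:
  deltas:
    - [0.055,[0.001,0,0.04],[0,0,0]]
    - [0.055,[0.001,0,0.075],[0,0,0]]
    - [0.055,[0.001,0,0.1],[0,0,0]]
    - [0.055,[0.001,0,0.115],[0,0,0]]
    - [0.055,[0.001,0,0.125],[0,0,0]]
    - [0.055,[0.001,0,0.125],[0,0,0]]
    - [0.02,[0.001,0,0.125],[0,0,0]]
    - [0.02,[0.001,0,0.125],[0,0,0]]
    - [0.02,[0.001,0,0.125],[0,0,0]]
    - [0.02,[0.001,0,0.125],[0,0,0]]
    - [0.02,[0.001,0,0.125],[0,0,0]]
    - [0.02,[0.001,0,0.125],[0,0,0]]
    - [0.02,[0.001,0,0.125],[0,0,0]]

```text
time_s: 3.7
eef_pos: [596.2, 268.8, 5.9]
ee_rot: [-0.0, 0.986, -0.167, 0.0]
wrist_force: [-0.8, 0.6, 6.4]
width: 0.355
grip_force: 30.0
```

Call:
servo_tool:
  deltas:
    - [0.02,[0,0,-0.02],[0,0,0]]
    - [0.02,[0,0,-0.06],[0,0,0]]
    - [0.02,[0,0,-0.1],[0,0,0]]
    - [0.02,[0.01,0.02,-0.135],[0,0,0]]
    - [0.02,[0.03,0.055,-0.155],[0,0,0]]
    - [0.02,[0.048,0.09,-0.155],[0,0,0]]
    - [0.02,[0.066,0.125,-0.155],[0,0,0]]
    - [0.02,[0.085,0.16,-0.155],[0,0,0]]
    - [0.02,[0.103,0.195,-0.155],[0,0,0]]
    - [0.02,[0.118,0.225,-0.155],[0,0,0]]
    - [0.02,[0.127,0.24,-0.155],[0,0,0]]
    - [0.02,[0.13,0.246,-0.155],[0,0,0]]
    - [0.02,[0.13,0.246,-0.155],[0,0,0]]
    - [0.02,[0.13,0.246,-0.155],[0,0,0]]

```text
time_s: 5.1
eef_pos: [637.3, -5.3, 159.7]
ee_rot: [-0.0, 0.986, -0.167, -0.0]
wrist_force: [-0.2, 0.8, -2.4]
width: 0.362
grip_force: 30.0
```

```bash
python3 - <<'E'
from meas import *
s=bot.observe(); print(s["time_s"],s["wrist_force"],s["width"])
delta(637,-6,114)
p=shot("scene");P=pts(p,np.ones(p["depth"].shape,bool))
Q=P[(np.hypot(P[:,0]-609.5,P[:,1])<60)&(P[:,2]<116)&(P[:,2]>95)]; print("floor scene",len(Q),np.median(Q[:,2]))
a=p["image"][90:270,90:330]
p=shot("side");cv2.imwrite("pics/c1.png",np.vstack([cv2.resize(a,(400,300)),cv2.resize(p["image"][50:230,110:350],(400,300))]))
E
```

```text
5.1 [-0.18552148  0.76030795 -2.36084798] 0.3616097005106555
at [637.3  -5.3 159.7] delta tool mm [-0.1  0.7 45.7] yaxis [-0.329 -0.944 -0.   ] zaxis [-0.001  0.    -1.   ]
floor scene 1279 108.7175410669862
```

View pics/c1.png

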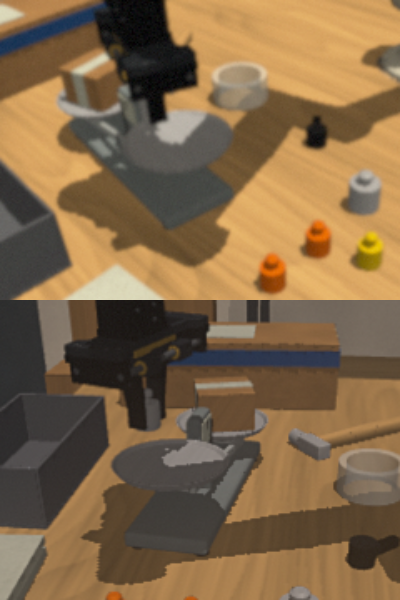

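The picture shows the weight held upright above the pan, and the pan still high. Lowering gently.

Call:
servo_tool:
  deltas:
    - [0.02,[0,0,0.015],[0,0,0]]
    - [0.02,[0,0,0.03],[0,0,0]]
    - [0.02,[0,0,0.038],[0,0,0]]
    - [0.02,[0,0,0.041],[0,0,0]]
    - [0.02,[0,0,0.042],[0,0,0]]
    - [0.02,[0,0,0.043],[0,0,0]]
    - [0.02,[0,0,0.044],[0,0,0]]
    - [0.02,[0,0,0.0445],[0,0,0]]
    - [0.02,[0,0,0.045],[0,0,0]]
    - [0.02,[0,0,0.045],[0,0,0]]

```text
time_s: 6.2
eef_pos: [637.5, -6.5, 115.1]
ee_rot: [-0.0, 0.986, -0.167, 0.0]
wrist_force: [0.6, -0.4, -2.3]
width: 0.359
grip_force: 30.0
```

Call:
servo_tool:
  deltas:
    - [0.02,[0,0,0.0005],[0,0,0]]
    - [0.02,[0,0,0.001],[0,0,0]]
    - [0.02,[0,0,0.001],[0,0,0]]

```text
time_s: 6.5
eef_pos: [637.5, -6.5, 114.4]
ee_rot: [0.0, 0.986, -0.167, 0.0]
wrist_force: [-0.7, -0.5, -1.3]
width: 0.358
grip_force: 30.0
```

Call:
servo_tool:
  deltas:
    - [0.02,[0,0,0.0005],[0,0,0]]
    - [0.02,[0,0,0.001],[0,0,0]]
    - [0.02,[0,0,0.001],[0,0,0]]

```text
time_s: 6.8
eef_pos: [637.6, -6.3, 113.2]
ee_rot: [-0.0, 0.986, -0.167, 0.0]
wrist_force: [-0.8, 0.5, 0.2]
width: 0.358
grip_force: 30.0
```

The weight is resting on the pan floor. I'll release it and rise.

Call:
servo_tool:
  deltas:
    - [0.034,[0,0,0],[0,0,0]]
    - [0.038,[0,0,0],[0,0,0]]
    - [0.046,[0,0,0],[0,0,0]]
    - [0.05,[0,0,0],[0,0,0]]
    - [0.05,[0,0,0],[0,0,0]]
    - [0.05,[0,0,-0.01],[0,0,0]]
    - [0.05,[0,0,-0.03],[0,0,0]]
    - [0.05,[0,0,-0.065],[0,0,0]]
    - [0.05,[0,0,-0.085],[0,0,0]]

```text
time_s: 7.7
eef_pos: [638.7, -6.5, 201.8]
ee_rot: [-0.0, 0.986, -0.167, 0.002]
wrist_force: [0.9, 0.3, -0.4]
width: 0.574
grip_force: 0.0
```

```bash
python3 - <<'E'
from meas import *
p=shot("scene");P=pts(p,np.ones(p["depth"].shape,bool))
Q=P[(np.hypot(P[:,0]-609.5,P[:,1])<60)&(P[:,2]<112)&(P[:,2]>60)]; print("floor scene",len(Q),np.median(Q[:,2]))
print(cyl(p,(637,-6),16,(114,134)))
delta(437.3,336.5,140)
E
```

```text
floor scene 1050 108.69097789481523
(array([635.5,  -6.4]), 119, array([635.5,  -6.4,  15.9]))
at [640.4  -6.5 205.2] delta tool mm [-305.1 -257.    63.1] yaxis [-0.329 -0.944 -0.004] zaxis [ 0.011  0.    -1.   ]
```

The 200 g weight stands on the pan at (635.5,-6.4). Next is the 100 g weight, after checking the clearance to the tall box near it.

Call:
servo_tool:
  deltas:
    - [0.05,[-0.03,-0.026,0],[0,0,0]]
    - [0.05,[-0.065,-0.055,0],[0,0,0]]
    - [0.05,[-0.1,-0.085,0],[0,0,0]]
    - [0.05,[-0.135,-0.115,0],[0,0,0]]
    - [0.05,[-0.17,-0.145,0],[0,0,0]]
    - [0.05,[-0.205,-0.174,0],[0,0,0]]
    - [0.05,[-0.24,-0.204,0],[0,0,0]]
    - [0.05,[-0.27,-0.23,0.02],[0,0,0]]
    - [0.05,[-0.292,-0.249,0.04],[0,0,0]]
    - [0.05,[-0.302,-0.257,0.058],[0,0,0]]
    - [0.05,[-0.302,-0.257,0.058],[0,0,0]]
    - [0.05,[-0.302,-0.257,0.058],[0,0,0]]
    - [0.05,[-0.302,-0.257,0.058],[0,0,0]]

```text
time_s: 9.05
eef_pos: [437.9, 335.7, 141.3]
ee_rot: [-0.001, 0.986, -0.167, 0.001]
wrist_force: [0.5, 0.6, 0.7]
width: 0.577
grip_force: 0.0
```

```bash
python3 - <<'E'
from meas import *
p=shot("scene");P=pts(p,np.ones(p["depth"].shape,bool))
Q=P[(P[:,0]>330)&(P[:,0]<620)&(P[:,1]>380)&(P[:,1]<650)&(P[:,2]>110)&(P[:,2]<156)]
h=cv2.convexHull(Q[:,:2].astype(np.float32))[:,0]
print("box", np.round(cv2.boxPoints(cv2.minAreaRect(Q[:,:2].astype(np.float32)))).tolist(), np.round(Q[Q[:,1].argmin()]),np.round(Q[Q[:,0].argmin()]))
p=shot("wrist")
print(cyl(p,(437.3,336.5),12))
P=pts(p,np.ones(p["depth"].shape,bool)); Q=P[(np.hypot(P[:,0]-437,P[:,1]-336)<25)&(P[:,2]>36)&(P[:,2]<50)]; print(len(Q),np.round(Q.mean(0),1))
delta(437.3,336.5,6)
E
```

```text
box [[426.0, 574.0], [461.0, 483.0], [647.0, 553.0], [613.0, 644.0]] [556. 519. 130.] [427. 575. 146.]
(array([439.2, 338.2]), 118, array([440.4, 337.6,  10.8]))
183 [440.4 337.6  41.9]
at [437.9 335.5 141.2] delta tool mm [ -1.   -0.5 135.2] yaxis [-0.331 -0.944 -0.002] zaxis [ 0.001  0.002 -1.   ]
```

Call:
servo_tool:
  deltas:
    - [0.05,[0,-0.001,0.04],[0,0,0]]
    - [0.05,[0,-0.001,0.08],[0,0,0]]
    - [0.05,[0,-0.001,0.11],[0,0,0]]
    - [0.05,[0,-0.001,0.125],[0,0,0]]
    - [0.05,[0,-0.001,0.135],[0,0,0]]
    - [0.05,[0,-0.001,0.135],[0,0,0]]
    - [0.015,[0,-0.001,0.135],[0,0,0]]
    - [0.015,[0,-0.001,0.135],[0,0,0]]
    - [0.015,[0,-0.001,0.135],[0,0,0]]
    - [0.015,[0,-0.001,0.135],[0,0,0]]
    - [0.015,[0,-0.001,0.135],[0,0,0]]
    - [0.015,[0,-0.001,0.135],[0,0,0]]
    - [0.015,[0,-0.001,0.135],[0,0,0]]
    - [0.015,[0,-0.001,0.135],[0,0,0]]

```text
time_s: 10.55
eef_pos: [437.6, 337.0, 5.7]
ee_rot: [-0.0, 0.986, -0.167, 0.0]
wrist_force: [-2.3, -0.0, 5.4]
width: 0.264
grip_force: 30.0
```

Call:
servo_tool:
  deltas:
    - [0.015,[0,0,-0.02],[0,0,0]]
    - [0.015,[0,0,-0.06],[0,0,0]]
    - [0.015,[0,0,-0.1],[0,0,0]]
    - [0.015,[0,0,-0.14],[0,0,0]]
    - [0.015,[0.02,0.022,-0.165],[0,0,0]]
    - [0.015,[0.05,0.054,-0.165],[0,0,0]]
    - [0.015,[0.08,0.086,-0.165],[0,0,0]]
    - [0.015,[0.11,0.118,-0.165],[0,0,0]]
    - [0.015,[0.14,0.151,-0.165],[0,0,0]]
    - [0.015,[0.17,0.183,-0.165],[0,0,0]]
    - [0.015,[0.2,0.215,-0.165],[0,0,0]]
    - [0.015,[0.225,0.243,-0.165],[0,0,0]]
    - [0.015,[0.24,0.259,-0.165],[0,0,0]]
    - [0.015,[0.2456,0.265,-0.165],[0,0,0]]
    - [0.015,[0.2456,0.265,-0.165],[0,0,0]]
    - [0.015,[0.2456,0.265,-0.165],[0,0,0]]
    - [0.015,[0.2456,0.265,-0.165],[0,0,0]]

```text
time_s: 12.25
eef_pos: [581.5, 6.6, 170.0]
ee_rot: [-0.0, 0.986, -0.166, -0.0]
wrist_force: [-0.2, -1.0, -0.7]
width: 0.267
grip_force: 30.0
```

```bash
python3 - <<'E'
from meas import *
s=bot.observe(); print(s["wrist_force"],s["width"])
delta(581.5,5.5,115)
p=shot("side"); print(cyl(p,(582,6),12,(172,190))); cv2.imwrite("pics/c2.png",cv2.resize(p["image"][50:230,110:350],(600,450)))
E
```

```text
[-0.20251234 -0.99524772 -0.68693587] 0.26725856525666414
at [581.5   6.6 170. ] delta tool mm [ 0.4  1.  55. ] yaxis [-0.328 -0.945 -0.   ] zaxis [-0.  0. -1.]
(array([583.6,  14. ]), 183, array([589.3,   4.2,  20.9]))
```

View pics/c2.png

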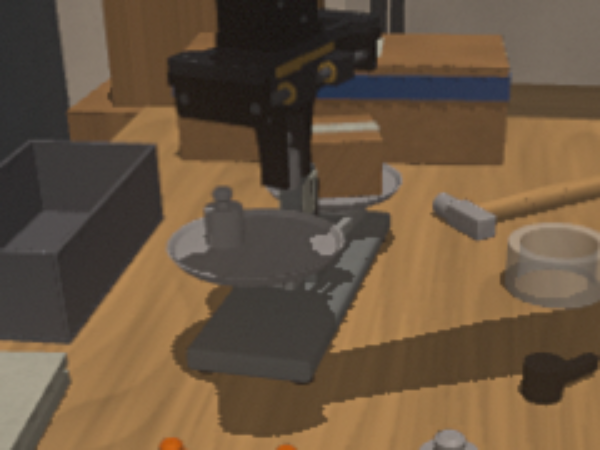

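The view shows the 200 g weight upright on the pan at (225,220) and the 100 g one held above. I'll lower it slowly and follow the pan down as it takes the load.

Call:
servo_tool:
  deltas:
    - [0.015,[0,0.001,0.02],[0,0,0]]
    - [0.015,[0,0.001,0.038],[0,0,0]]
    - [0.015,[0,0.001,0.048],[0,0,0]]
    - [0.015,[0,0.001,0.052],[0,0,0]]
    - [0.015,[0,0.001,0.053],[0,0,0]]
    - [0.015,[0,0.001,0.054],[0,0,0]]
    - [0.015,[0,0.001,0.055],[0,0,0]]
    - [0.015,[0,0.001,0.056],[0,0,0]]
    - [0.015,[0,0.001,0.057],[0,0,0]]
    - [0.015,[0,0.001,0.058],[0,0,0]]
    - [0.015,[0,0.001,0.059],[0,0,0]]
    - [0.015,[0,0.001,0.06],[0,0,0]]
    - [0.015,[0,0.001,0.06],[0,0,0]]

```text
time_s: 13.6
eef_pos: [581.5, 4.6, 109.9]
ee_rot: [0.0, 0.986, -0.167, -0.0]
wrist_force: [0.5, 0.7, -0.4]
width: 0.269
grip_force: 30.0
```

```bash
cat > pan.py <<'E'
from meas import *
for c in("scene","side"):
    p=shot(c);P=pts(p,np.ones(p["depth"].shape,bool))
    Q=P[(np.hypot(P[:,0]-609.5,P[:,1])<58)&(P[:,2]<112)&(P[:,2]>60)]; print("floor",c,len(Q),round(float(np.median(Q[:,2])),1))
E
python3 pan.py
```

```text
floor scene 853 104.4
floor side 795 102.7
```

Floor is sinking with the weight (104.4 against 108.7 mm before), so contact is made. Continuing down to about 90 mm.

Call:
servo_tool:
  deltas:
    - [0.015,[0,0,0.001],[0,0,0]]
    - [0.015,[0,0,0.002],[0,0,0]]
    - [0.015,[0,0,0.003],[0,0,0]]
    - [0.015,[0,0,0.004],[0,0,0]]
    - [0.015,[0,0,0.005],[0,0,0]]
    - [0.015,[0,0,0.006],[0,0,0]]
    - [0.015,[0,0,0.007],[0,0,0]]
    - [0.015,[0,0,0.008],[0,0,0]]
    - [0.015,[0,0,0.009],[0,0,0]]
    - [0.015,[0,0,0.01],[0,0,0]]
    - [0.015,[0,0,0.011],[0,0,0]]
    - [0.015,[0,0,0.012],[0,0,0]]
    - [0.015,[0,0,0.013],[0,0,0]]
    - [0.015,[0,0,0.014],[0,0,0]]
    - [0.015,[0,0,0.015],[0,0,0]]
    - [0.015,[0,0,0.015],[0,0,0]]
    - [0.015,[0,0,0.015],[0,0,0]]

```text
time_s: 15.4
eef_pos: [581.5, 4.5, 95.0]
ee_rot: [0.0, 0.986, -0.167, -0.0]
wrist_force: [-0.1, 0.5, -0.0]
width: 0.268
grip_force: 30.0
```

```bash
python3 pan.py
```

```text
floor scene 1009 89.8
floor side 1021 88.1
```

The pan is at the level height, about 89 mm. Releasing and withdrawing.

Call:
servo_tool:
  deltas:
    - [0.026,[0,0,0],[0,0,0]]
    - [0.03,[0,0,0],[0,0,0]]
    - [0.036,[0,0,0],[0,0,0]]
    - [0.042,[0,0,0],[0,0,0]]
    - [0.044,[0,0,0],[0,0,0]]
    - [0.044,[0,0,-0.004],[0,0,0]]
    - [0.044,[0,0,-0.015],[0,0,0]]
    - [0.044,[0,0,-0.035],[0,0,0]]
    - [0.044,[0,0,-0.065],[0,0,0]]
    - [0.044,[0,0,-0.1],[0,0,0]]
    - [0.044,[0,0,-0.14],[0,0,0]]
    - [0.044,[0,0,-0.16],[0,0,0]]
    - [0.044,[0,0,-0.16],[0,0,0]]
    - [0.044,[0,0,-0.16],[0,0,0]]
    - [0.044,[0,0,-0.16],[0,0,0]]
    - [0.044,[0,0,-0.16],[0,0,0]]
    - [0.044,[0,0,-0.16],[0,0,0]]
    - [0.044,[0,0,-0.16],[0,0,0]]
    - [0.044,[0,0,-0.16],[0,0,0]]
    - [0.044,[0,0,-0.16],[0,0,0]]

```text
time_s: 17.5
eef_pos: [581.6, 4.6, 254.9]
ee_rot: [0.0, 0.986, -0.167, -0.0]
wrist_force: [-0.1, -0.5, -0.3]
width: 0.505
grip_force: 0.0
```

Call:
servo_tool:
  deltas:
    - [0.044,[0,0,0],[0,0,0]]
    - [0.044,[0,0,0],[0,0,0]]
    - [0.044,[0,0,0],[0,0,0]]
    - [0.044,[0,0,0],[0,0,0]]
    - [0.044,[0,0,0],[0,0,0]]
    - [0.044,[0,0,0],[0,0,0]]
    - [0.044,[0,0,0],[0,0,0]]
    - [0.044,[0,0,0],[0,0,0]]
    - [0.044,[0,0,0],[0,0,0]]
    - [0.044,[0,0,0],[0,0,0]]
    - [0.044,[0,0,0],[0,0,0]]
    - [0.044,[0,0,0],[0,0,0]]
    - [0.044,[0,0,0],[0,0,0]]
    - [0.044,[0,0,0],[0,0,0]]
    - [0.044,[0,0,0],[0,0,0]]

```text
time_s: 19.0
eef_pos: [581.6, 4.6, 255.0]
ee_rot: [-0.0, 0.986, -0.167, -0.0]
wrist_force: [0.3, 0.5, -0.0]
width: 0.505
grip_force: 0.0
```

```bash
python3 pan.py; python3 - <<'E'
from meas import *
p=shot("scene"); a=p["image"][90:270,90:330]
print(cyl(p,(636,-6),16,(96,116)),cyl(p,(582,5),12,(96,112)))
p=shot("side");cv2.imwrite("pics/c3.png",np.vstack([cv2.resize(a,(400,300)),cv2.resize(p["image"][50:230,110:350],(400,300))]))
E
python3 pan.py
```

```text
floor scene 1055 88.6
floor side 1048 86.8
(array([635.9,  -4.9]), 120, array([635.9,  -5. ,  16. ])) (array([580.5,   4.4]), 63, array([580.7,   4.7,  11.7]))
floor scene 1045 88.6
floor side 1046 86.9
```

View pics/c3.png

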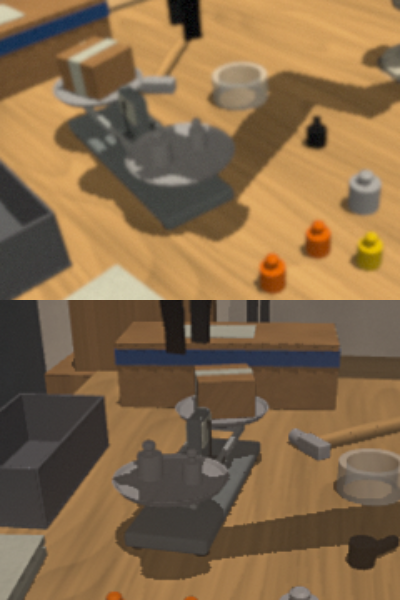

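Both weights stand upright on the pan (side crop (150,460) and (192,468)). The floor is steady at about 88.6 mm, which is level, and the gripper is clear, so I'm handing in.

```bash
python3 -c "
from bench import bot
print(bot.finish_job())"
```

```text
the job is handed in; nothing more can be done
None
```

The 200 g and 100 g weights stand upright on the empty pan, whose floor settled steady at about 88.6 mm (89 mm expected with 300 g on), so the beam is level; I handed the job in at about 19 s with the gripper clear.

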